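Transfer the sample vials to the metal rack in reverse order

TASK

Move the four vials with coloured caps from the purple rack into the metal rack, one to a pocket, in reverse order: the vial that starts nearest the purple rack's white end goes into the metal rack's pocket farthest from its white end, and so on along the row, so that the one that starts farthest ends nearest. Keep every vial upright on the way and leave it standing flat on its pocket's floor, released. The colour tags on the purple rack stay put and show where each vial stood.

Things in the scene. Friction and masses are not known exactly. Their poses are not given: they have to be found in the camera images.
- purple_rack: Purple plastic rack, fixed, 56 mm deep (x), holding the vials at the start. Four 46 x 46 mm pockets in a row along its y, centres y = -76.5, -25.5, 25.5, 76.5 mm, x = 0; walls 5 mm; floor 6 mm, rim 26 mm above the bench. White block 25 mm long, 30 high at the +y end. Origin: underside, mid row. Row within 25 deg of world y. A 26 mm wide, 16 high ledge on its +x side carries the tags.
- metal_rack: Mid-grey metal rack, fixed, 56 mm deep (x), empty at the start, no ledge. Four 46 x 46 mm pockets in a row along its y, centres y = -76.5, -25.5, 25.5, 76.5 mm, x = 0; walls 5 mm; floor 6 mm, rim 26 mm above the bench. White block 25 mm long, 30 high at the +y end. Origin: underside, mid row. Row within 25 deg of world y.
- red_vial: Upright vial with red cap: rigid white body 32 mm across, 52 high; red cap 36 mm across, 28 high (52 to 80 mm above the origin); about 60 g. Origin: centre of underside, 6 mm above the bench in a pocket. Neighbours stand 51 mm apart: grip the cap with the fingers across the row (along the rack's x).
- yellow_vial: Upright vial with yellow cap: rigid white body 32 mm across, 52 high; yellow cap 36 mm across, 28 high (52 to 80 mm above the origin); about 60 g. Origin: centre of underside, 6 mm above the bench in a pocket. Neighbours stand 51 mm apart: grip the cap with the fingers across the row (along the rack's x).
- green_vial: Upright vial with green cap: rigid white body 32 mm across, 52 high; green cap 36 mm across, 28 high (52 to 80 mm above the origin); about 60 g. Origin: centre of underside, 6 mm above the bench in a pocket. Neighbours stand 51 mm apart: grip the cap with the fingers across the row (along the rack's x).
- blue_vial: Upright vial with blue cap: rigid white body 32 mm across, 52 high; blue cap 36 mm across, 28 high (52 to 80 mm above the origin); about 60 g. Origin: centre of underside, 6 mm above the bench in a pocket. Neighbours stand 51 mm apart: grip the cap with the fingers across the row (along the rack's x).
- red_tag: Red tag, 16 x 30 x 12 mm, fixed on the purple rack's ledge (top 28 mm above the bench), 41 mm along the rack's +x from the centre of the pocket where the red vial starts. Origin: centre of underside.
- yellow_tag: Yellow tag, 16 x 30 x 12 mm, fixed on the purple rack's ledge (top 28 mm above the bench), 41 mm along the rack's +x from the centre of the pocket where the yellow vial starts. Origin: centre of underside.
- green_tag: Green tag, 16 x 30 x 12 mm, fixed on the purple rack's ledge (top 28 mm above the bench), 41 mm along the rack's +x from the centre of the pocket where the green vial starts. Origin: centre of underside.
- blue_tag: Blue tag, 16 x 30 x 12 mm, fixed on the purple rack's ledge (top 28 mm above the bench), 41 mm along the rack's +x from the centre of the pocket where the blue vial starts. Origin: centre of underside.
There are look-alikes about, which are no part of the job. What is shaped like the red_vial but black or orange is not meant.

How it is judged:
By the outcome, as a careful person would: the job done as asked, in the order asked, and still so for the second after the job is handed in, with the robot touching nothing.
It also fails if it takes over 120 s, if anything falls off the work surface, if the arm or the gripper's body presses on something with over 40 N, if the wrist force passes 120 N, or if a joint passes its speed limit or range.

ROBOT

A 7-joint arm with a two-finger parallel gripper is mounted at the origin on the work surface. World frame = base frame: x ahead of the robot, y to its left, z up, the work surface at z = 0. Lengths are in mm, angles in rad, forces in N, time in s.
With the tool pointing down it reaches from about 400 to 875 mm from the base axis. Payload 19.3 kg.
Tool frame: the origin (TCP) lies at the very end of the fingers, on their centre line; the grasp point (between the pads) lies 19 mm behind it (grip_point_offset is the z of the grasp point in the tool frame, in mm); z points along the fingers, x is the direction in which the jaws open and shut, and the axes are right-handed (so a half turn about z gives the same grasp; the last joint's range is limited). The gripper opens to 85 mm and grips with 20 to 120 N. Pads are 22 mm wide; open, the fingers measure 114 mm over their backs; the gripper's body (76 mm by 85 mm) begins 54 mm behind the grasp point. The pads swing forward as they close: fully open they stand 13 mm farther back than shut.
Start: joints at [-1.202, 0.521, -0.036, 1.599, 0.021, 1.021, -0.113], TCP at [265.55, 565.772, 231.291] pointing down, gripper open.
Joint ranges: [-2.91, 2.91], [-0.3, 2.13], [-1.5, 1.42], [0.17, 2.43], [-1.26, 4.41], [0.16, 1.93], [-2.52, 2.52]. Speed limits (rad/s): [1.89, 1.89, 2.39, 2.39, 3.01, 3.01, 3.01].

INTERFACE

Orientations are given as a 3x3 rotation matrix whose columns are the frame's x, y, z axes.
In Python, from workcell import movep, movel, goto_joints, open_gripper, clamp, wait, inverse_kinematics, read_state, camera, PlanningError, finish_job, grip_point_offset gives the robot as it stands. Calls block until the motion is done:
- movep(position, orientation): joint-space move of the TCP to a pose.
- movel(position, frame=None, max_speed=150, guard=None): straight line of the TCP; frame=None keeps the orientation; max_speed is the mean speed in mm/s. With guard (N) it stops when the force on the tool has changed by that much, and returns True; else False.
- goto_joints(angles): joint-space move.
- open_gripper() and clamp(): open the fingers fully, or close them until they stop; the grip force is fixed at half the most.
- wait(seconds).
- inverse_kinematics(position, orientation): joint angles nearest the present ones, or None.
- read_state(): the state.
- camera(name): name is "side" or "top" or "wrist"; returns a dict with "image" (480x640x3 uint8, blue, green, red), "range_z" (480x640 float32, mm along the optical axis (not along the pixel's ray), 0 where there is no reading), "fx", "fy", "cx", "cy" (pixels), "cam_to_world" (4x4, takes a point from camera to world coordinates). Camera axes: x right, y up, looking along -z (the intrinsics and any distortion apply to the point x, -y, -z); pixel columns grow to the right and rows downward; lengths in mm; the calibration is good to about 2 mm. A picture is of the moment at which its call begins.
A pose or a line that the arm cannot do raises PlanningError and nothing moves.
- finish_job(): hands the job in, once; it reports no verdict.
The state is a dict: "time": time; "qpos": joint angles; "qvel": joint speeds; "joint_efforts": joint torques, N m; "eef_pos": TCP position; "tool_rot": TCP orientation; "ft_force": force on the tool from outside, world axes, zero at the start; "torque": the same for the moment, N m; "finger_gap": finger opening in mm.
Only numpy, scipy, OpenCV 4.12 (cv2) and the standard library are available. Lean on these libraries where they do the work, as an engineer would, in place of code of your own. Each camera call takes 0.05 s, during which the arm holds its last target.

## Working session

There is one attempt and no reset: what is moved stays moved. The work goes in short steps, each a Python script; the robot and the scene stay as the last script left them, time stands still between calls to the robot, and variables do not carry over. Pictures are saved under pics/ and viewed, and the job is handed in when it is done.

```bash
mkdir -p pics; ls; python3 - <<'E'
from workcell import *
import cv2,numpy as np
for n in("top","side","wrist"):
    c=camera(n);cv2.imwrite(f"pics/{n}0.png",c["image"]);np.savez(f"pics/{n}0.npz",**{k:v for k,v in c.items()})
    print(n,c.keys(),c["fx"],c["fy"],c["cx"],c["cy"],np.round(c["cam_to_world"],3).tolist())
s=read_state();print(s,grip_point_offset)
E
```

```text
pics
top dict_keys(['image', 'range_z', 'fx', 'fy', 'cx', 'cy', 'cam_to_world']) 476.32283077347967 476.32283077347967 323.36933725404026 238.8294247057592 [[0.003, 0.991, -0.133, 367.592], [-1.0, 0.004, 0.011, -12.28], [0.011, 0.133, 0.991, 947.37], [0.0, 0.0, 0.0, 1.0]]
side dict_keys(['image', 'range_z', 'fx', 'fy', 'cx', 'cy', 'cam_to_world']) 458.4411948460632 458.4411948460632 313.94793631887404 236.87936889694436 [[-0.715, 0.541, -0.443, 154.007], [-0.699, -0.561, 0.443, 338.497], [-0.009, 0.626, 0.779, 635.683], [0.0, 0.0, 0.0, 1.0]]
wrist dict_keys(['image', 'range_z', 'fx', 'fy', 'cx', 'cy', 'cam_to_world']) 423.6095756867822 423.6095756867822 313.94606525042684 241.78682546229928 [[0.425, -0.869, -0.253, 201.226], [0.905, 0.408, 0.118, 594.88], [0.0, -0.279, 0.96, 373.863], [0.0, 0.0, 0.0, 1.0]]
{'time': 0.15, 'qpos': array([-1.20219945,  0.52186131, -0.03630514,  1.59984209,  0.02120005,
        1.02112442, -0.11279391]), 'qvel': array([ 1.89098535e-04, -2.25094262e-03, -1.83118166e-05, -1.88122454e-03,
        8.32353821e-04,  6.52314636e-04, -2.21638301e-04]), 'joint_efforts': array([ 7.44522058e-04, -9.27386785e+01,  1.97998479e+00, -3.70054471e+01,
        1.79720332e-02,  6.45391265e-03, -4.90877449e-05]), 'eef_pos': array([265.46614337, 565.55080455, 230.88056591]), 'tool_rot': array([[ 4.24874189e-01,  9.05252360e-01, -2.98264301e-04],
       [ 9.05252012e-01, -4.24874288e-01, -7.96269188e-04],
       [-8.47549394e-04,  6.83098673e-05, -9.99999638e-01]]), 'ft_force': array([-0.11271852,  1.06846484, -0.23303969]), 'torque': array([-0.01625003,  0.01872213, -0.01417925]), 'finger_gap': 85.66399503399198} -18.700000000000003
```

View pics/top0.png

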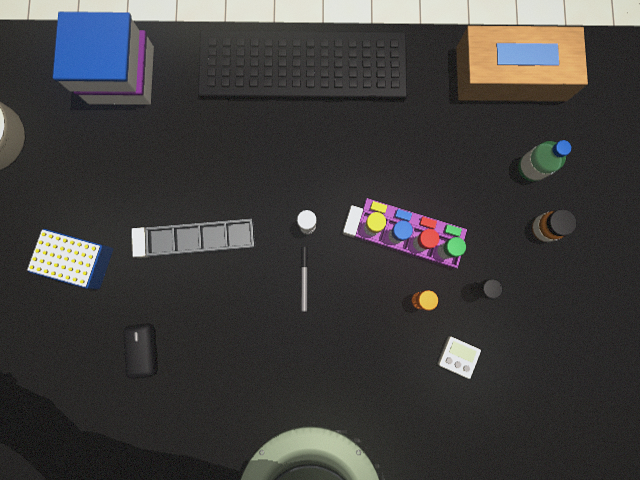

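View pics/side0.png

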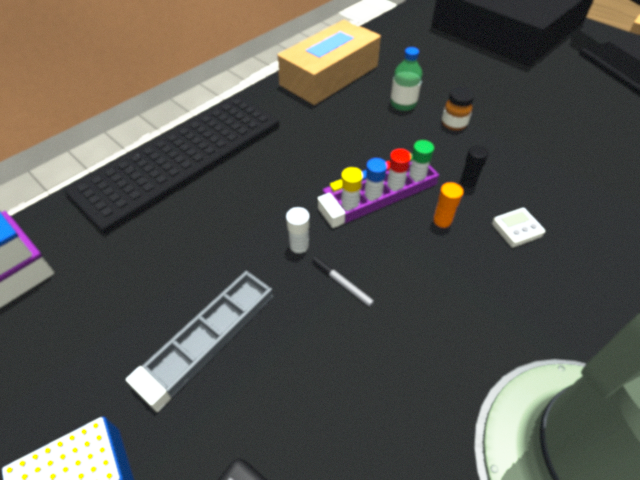

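The white end is on the left of both racks. The row order from the white end is yellow (376,222), blue, red, green (456,247). The metal rack is empty at (145–250, 238). A white bottle stands between the racks at (307,220), with orange and black decoys below. Next I measure.

```bash
cat > h.py <<'E'
import numpy as np,cv2
def cloud(c):
    z=c["range_z"];v,u=np.mgrid[:480,:640]
    P=np.stack([(u-c["cx"])/c["fx"]*z,-(v-c["cy"])/c["fy"]*z,-z,np.ones_like(z)],-1)
    W=P@np.asarray(c["cam_to_world"]).T
    W=W[...,:3];W[z==0]=np.nan
    return W
HUE={"red":0,"yellow":30,"green":60,"blue":110}
def mask(img,col):
    h=cv2.cvtColor(img,cv2.COLOR_BGR2HSV).astype(int)
    d=np.abs((h[...,0]-HUE[col]+90)%180-90)
    return (d<(8 if col!="red" else 6))&(h[...,1]>150)&(h[...,2]>70)
def circ(p):
    from scipy.optimize import least_squares
    return cv2.minEnclosingCircle(p.astype(np.float32))
E
python3 - <<'E'
from h import *
for n in("top","side"):
    c=np.load(f"pics/{n}0.npz");W=cloud(c);img=c["image"]
    print(n)
    for col in HUE:
        m=mask(img,col)&(W[...,0]>380)&(W[...,0]<620)&(abs(W[...,1])<500)&(W[...,1]<0)
        cap=m&(W[...,2]>80)&(W[...,2]<92);tag=m&(W[...,2]>20)&(W[...,2]<34)
        for k,mm in(("cap",cap),("tag",tag)):
            p=W[mm]
            if len(p)>5: print(col,k,len(p),p.mean(0).round(1),((p.max(0)+p.min(0))/2).round(1),np.ptp(p,axis=0).round(1))
    z=W[...,2]
    # rack tops
    hsv=cv2.cvtColor(img,cv2.COLOR_BGR2HSV)
    for k,lo in(("metal",(0,600,50,330)),("purple",(0,600,-330,-50))):
        roi=(W[...,0]>350)&(W[...,0]<620)&(W[...,1]>lo[2])&(W[...,1]<lo[3])
        rim=roi&(z>22)&(z<28.4) if k=="metal" else roi&(z>3)&(z<29)&(abs(hsv[...,0].astype(int)-148)<12)&(hsv[...,1]>100)
        p=W[rim];r=cv2.minAreaRect(p[:,:2].astype(np.float32)) if len(p) else None
        print(k,"rim",len(p),np.nanmedian(p[:,2]) if len(p) else 0,r)
        wh=roi&(z>22)&(z<36)&(img.min(-1)>170)
        p=W[wh];print("white",len(p),p.mean(0).round(1),np.median(p[:,2]),cv2.minAreaRect(p[:,:2].astype(np.float32)))
    p=W[(abs(W[...,0]-480)<60)&(abs(W[...,1])<45)&(z>40)];print("bottle",p.mean(0),p.max(0))
E
```

```text
top
red cap 287 [ 485.4 -215.6   85.3] [ 485.5 -216.2   85.2] [33.9 35.2  8.6]
red tag 122 [ 523.7 -227.5   26.8] [ 505.5 -228.1   25.6] [59.1 30.4 11.2]
yellow cap 294 [ 506.5 -125.1   85.1] [ 457.6 -163.1   84.6] [151.8 122.8   8.9]
yellow tag 110 [ 554.4 -130.1   27.4] [ 554.5 -130.6   25.6] [19.8 29.7 11. ]
blue cap 79 [ 502.6 -167.2   85.4] [ 500.3 -167.    85.3] [33.2 31.9 10.1]
blue tag 45 [ 540.7 -178.    27.1] [ 538.9 -178.7   26.4] [19.3 27.7  8.3]
metal rim 889 25.587501519053035 ((494.4237976074219, 223.8817138671875), (56.46485900878906, 217.94418334960938), 5.167359828948975)
white 119 [484.5 287.7  29. ] 29.38386003235587 ((492.95574951171875, 224.24990844726562), (52.84843444824219, 216.8270721435547), 5.0337982177734375)
purple rim 1787 15.934052548478121 ((506.3705139160156, -195.9894256591797), (209.15997314453125, 82.86705780029297), 72.72459411621094)
white 341 [528.1 -80.3  29.5] 29.536830253872154 ((528.3443603515625, -80.38882446289062), (23.932165145874023, 54.85319137573242), 72.707275390625)
bottle [519.09146549   9.30188734  77.8399508 ] [537.9881367   27.
[... 442 characters left out ...]
 26.8] [ 539.2 -185.8   25.2] [13.4 15.8  6.6]
metal rim 1671 25.340611014502997 ((495.2413635253906, 223.44113159179688), (58.36125946044922, 217.51287841796875), 5.11227560043335)
white 909 [480.3 264.6  26.4] 25.957306772743436 ((495.003173828125, 225.27120971679688), (56.54201126098633, 214.8387908935547), 5.4580254554748535)
purple rim 1321 17.272553325785793 ((486.6325988769531, -216.7825927734375), (273.42828369140625, 92.41204833984375), 64.1820068359375)
white 398 [527.5 -81.   28.7] 29.15730186239557 ((522.87109375, -121.63365936279297), (115.74072265625, 57.681053161621094), 81.65692901611328)
bottle [516.7295026   13.99461601  70.18158339] [539.76632236  27.67513755  81.89786244]
```

```bash
python3 - <<'E'
import cv2
a=cv2.imread("pics/top0.png")
cv2.imwrite("pics/topz1.png",cv2.resize(a[190:280,120:270],None,fx=5,fy=5,interpolation=cv2.INTER_CUBIC))
cv2.imwrite("pics/topz2.png",cv2.resize(a[190:310,340:500],None,fx=5,fy=5,interpolation=cv2.INTER_CUBIC))
E
```

```text
(no output)
```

View pics/topz2.png

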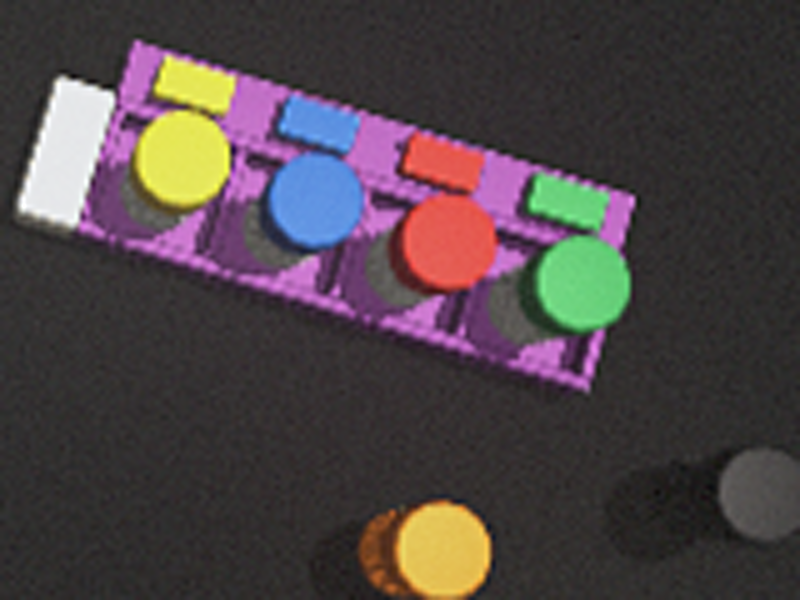

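View pics/topz1.png

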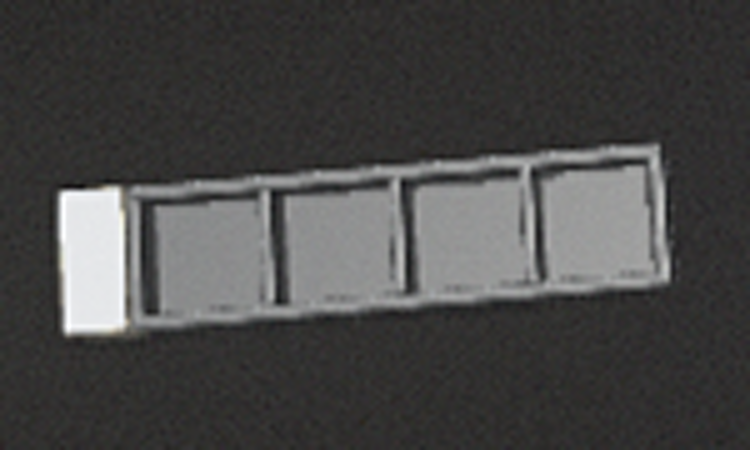

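```bash
python3 - <<'E'
from h import *
HUE["blue"]=107
def rect(p): return cv2.minAreaRect(p[:,:2].astype(np.float32))
for n in("top","side"):
    c=np.load(f"pics/{n}0.npz");W=cloud(c);img=c["image"];z=W[...,2]
    hsv=cv2.cvtColor(img,cv2.COLOR_BGR2HSV).astype(int)
    print(n)
    m=(z>20)&(z<36)&(W[...,0]>420)&(W[...,0]<570)&(W[...,1]>70)&(W[...,1]<370)
    # erode stray
    nl,lab,st,_=cv2.connectedComponentsWithStats(m.astype(np.uint8));k=1+st[1:,4].argmax();m=lab==k
    (cx,cy),sz,a=rect(W[m]);print("metal all",cx,cy,sz,a)
    m2=m&(z>27.8);w=W[m2];print(" white med",np.median(w,0),len(w)) 
    y=np.deg2rad(a if a<45 else a-90)
    R=np.array([[np.cos(y),-np.sin(y)],[np.sin(y),np.cos(y)]]);print(" origin",np.array([cx,cy])+R@[0,-12.5],"yaw",np.rad2deg(y))
    m=(abs(hsv[...,0]-148)<14)&(hsv[...,1]>80)&(z>2)&(z<30)&(W[...,0]>420)&(W[...,0]<600)&(W[...,1]<-70)&(W[...,1]>-310)
    nl,lab,st,_=cv2.connectedComponentsWithStats(m.astype(np.uint8));m=lab==1+st[1:,4].argmax()
    (cx,cy),sz,a=rect(W[m]);y=np.deg2rad(a-90) if a>45 else np.deg2rad(a);R=np.array([[np.cos(y),-np.sin(y)],[np.sin(y),np.cos(y)]])
    print("purple",cx,cy,sz,a," origin",np.array([cx,cy])+R@[-13,0])
    for col in HUE:
        h=np.abs((hsv[...,0]-HUE[col]+90)%180-90)<9
        m=h&(hsv[...,1]>100)&(W[...,0]>470)&(W[...,0]<570)&(W[...,1]<-100)&(W[...,1]>-320)
        t=m&(z>82)&(z<91)
        p=W[t];print(col,len(p),p.mean(0).round(1),np.ptp(p,axis=0).round(0), end=" tag ")
        p=W[m&(z>20)&(z<34)]
        if len(p):print(np.array(rect(p)[0]).round(1),len(p))
E
```

```text
top
metal all 493.56201171875 231.87673950195312 (56.64186096191406, 234.05303955078125) 5.199178218841553
 white med [484.80903856 331.23006635  29.69322458] 458
 origin [494.69474042 219.42816827] yaw 5.199178218841553
purple 505.88433837890625 -197.16567993164062 (212.9569549560547, 83.00077819824219) 72.62228393554688  origin [ 493.47770308 -193.28297463]
red 279 [ 485.8 -215.9   85.5] [32. 35.  7.] tag [ 505.5 -227.8] 131
yellow 280 [ 516.3 -118.6   85.5] [34. 33.  7.] tag [ 555.1 -130.8] 121
green 148 [ 477.4 -264.2   85.5] [17. 34.  7.] tag [ 509.3 -276.1] 118
blue 275 [ 501.  -167.    85.5] [34. 34.  8.] tag [ 539.7 -179.4] 122
side
metal all 494.87420654296875 231.59291076660156 (59.13506317138672, 233.82188415527344) 5.127313613891602
 white med [483.43075324 335.40248646  29.6473786 ] 714
 origin [495.99132044 219.14292858] yaw 5.127313613891602
purple 496.7669372558594 -193.96624755859375 (207.92034912109375, 63.96888732910156) 72.84192657470703  origin [ 484.34550885 -190.13113134]
red 222 [ 486.7 -214.8   85.4] [34. 35.  6.] tag [ 516.6 -261.2] 14
yellow 249 [ 516.5 -117.7   85.3] [35. 36.  6.] tag [ 534.6 -204.2] 93
green 7 [ 483.4 -268.1   84.5] [15. 33.  4.] tag blue 235 [ 501.8 -166.1   85.4] [37. 34.  6.] tag [ 539.2 -184.5] 25
```

```bash
cat > r.py <<'E'
from workcell import *
import numpy as np
MO=np.array([495.2,219.3]);MY=np.deg2rad(5.15);PY=np.deg2rad(-17.3)
CAP={"yellow":(516.4,-118.2),"blue":(501.4,-166.6),"red":(486.3,-215.4),"green":(471.0,-264.0)}
SLOT={"yellow":-76.5,"blue":-25.5,"red":25.5,"green":76.5}
HI=170;LO=53
def rot(y,s=1):
    c,d=s*np.cos(y),s*np.sin(y)
    return np.array([[c,d,0],[d,-c,0],[0,0,-1.]])
def slot(col):
    y=SLOT[col];return MO+y*np.array([-np.sin(MY),np.cos(MY)])
def st(tag):
    s=read_state();print(tag,"t%.1f"%s["time"],s["eef_pos"].round(1),"gap %.1f"%s["finger_gap"],s["ft_force"].round(1))
E
python3 - <<'E'
from r import *
for s in(1,-1):
    for col in CAP:
        for p,y in((CAP[col],PY),(slot(col),MY)):
            for z in(HI,LO):
                q=inverse_kinematics([*p,z],rot(y,s));print(s,col,z,np.round(p,1),None if q is None else np.round(q,2))
E
```

```text
1 yellow 170 [ 516.4 -118.2] [-0.28  0.51  0.55  1.93 -0.36  0.8   0.16]
1 yellow 53 [ 516.4 -118.2] [-0.12  0.67  0.32  1.99 -0.39  0.54  0.18]
1 yellow 170 [502.1 143.1] [-0.64  0.46  0.33  1.94 -0.21  0.77 -0.1 ]
1 yellow 53 [502.1 143.1] [-0.55  0.65  0.22  2.01 -0.27  0.51 -0.05]
1 blue 170 [ 501.4 -166.6] [-0.24  0.53  0.62  1.94 -0.41  0.81  0.31]
1 blue 53 [ 501.4 -166.6] [-0.    0.67  0.29  1.99 -0.36  0.53  0.24]
1 blue 170 [497.5 193.9] [-0.69  0.47  0.28  1.91 -0.18  0.78 -0.22]
1 blue 53 [497.5 193.9] [-0.62  0.66  0.18  1.97 -0.22  0.53 -0.19]
1 red 170 [ 486.3 -215.4] [-0.24  0.59  0.78  1.93 -0.55  0.85  0.53]
1 red 53 [ 486.3 -215.4] [ 0.07  0.68  0.33  1.99 -0.4   0.54  0.37]
1 red 170 [492.9 244.7] [-0.75  0.49  0.25  1.87 -0.17  0.8  -0.32]
1 red 53 [492.9 244.7] [-0.68  0.67  0.16  1.93 -0.19  0.55 -0.31]
1 green 170 [ 471. -264.] [-0.25  0.69  0.99  1.92 -0.72  0.94  0.79]
1 green 53 [ 471. -264.] [ 0.11  0.7   0.4   1.97 -0.49  0.57  0.55]
1 green 170 [488.3 295.5] [-0.82  0.52  0.24  1.81 -0.16  0.82 -0.41]
1 green 53 [488.3 295.5] [-0.76  0.69  0.15  1.88 -0.
[... 447 characters left out ...]
]
-1 blue 170 [497.5 193.9] [-0.16  0.48 -0.43  1.88  0.27  0.83  2.5 ]
-1 blue 53 [497.5 193.9] [-0.17  0.67 -0.43  1.95  0.47  0.61  2.33]
-1 red 170 [ 486.3 -215.4] [-0.44  0.85  1.23  1.94 -0.93  1.07 -2.25]
-1 red 53 [ 486.3 -215.4] [-0.34  0.96  1.01  2.   -1.12  0.88 -2.12]
-1 red 170 [492.9 244.7] [-0.24  0.51 -0.45  1.84  0.29  0.85  2.4 ]
-1 red 53 [492.9 244.7] [-0.25  0.69 -0.44  1.91  0.47  0.64  2.25]
-1 green 170 [ 471. -264.] [-0.34  0.86  1.23  1.92 -0.93  1.09 -2.16]
-1 green 53 [ 471. -264.] [-0.24  0.97  1.01  1.98 -1.11  0.89 -2.04]
-1 green 170 [488.3 295.5] [-0.31  0.54 -0.47  1.79  0.31  0.88  2.31]
-1 green 53 [488.3 295.5] [-0.33  0.72 -0.45  1.85  0.47  0.68  2.17]
```

```bash
python3 - <<'E'
from r import *
from h import *
p=CAP["yellow"]
movep([*p,200],rot(PY));st("above")
c=camera("wrist");cv2.imwrite("pics/w1.png",c["image"]);np.savez("pics/w1.npz",**c)
W=cloud(c);hsv=cv2.cvtColor(c["image"],cv2.COLOR_BGR2HSV).astype(int)
HUE["blue"]=107
for col in HUE:
    m=(np.abs((hsv[...,0]-HUE[col]+90)%180-90)<9)&(hsv[...,1]>100)&(W[...,2]>80)&(W[...,2]<92)
    q=W[m]
    if len(q):print(col,len(q),((q.max(0)+q.min(0))/2).round(1),np.ptp(q,axis=0).round(1),np.median(q,0).round(1))
E
```

```text
above t2.7 [ 516.7 -117.4  199.9] gap 85.6 [ 0.3 -0.2  0.5]
red 1719 [ 487.1 -218.1   84.5] [34.2 34.6  7.7] [ 486.9 -217.2   86.2]
yellow 1300 [ 453.8 -167.    84.2] [161.7 127.7   8.4] [ 507.1 -124.    85.8]
green 726 [ 472.6 -260.7   84.9] [33.1 22.5  6.7] [ 473.  -260.1   86.2]
blue 1534 [ 501.9 -169.4   85.8] [34.8 35.2  4.4] [ 499.  -171.8   86.3]
```

View pics/w1.png

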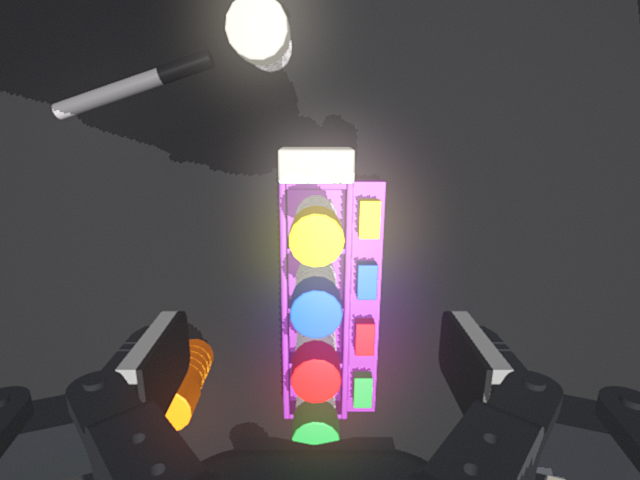

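The wrist image shows yellow at (317,240), with the row centred between the fingers. The wrist camera puts the caps about 2.5 mm further along −y than the other cameras, so I'll take the mean and grasp yellow.

```bash
sed -i 's/^CAP=.*/CAP={"yellow":(516.6,-119.6),"blue":(501.6,-168.1),"red":(486.6,-216.8),"green":(471.4,-265.4)}/' r.py
cat >> r.py <<'E'
def pick(col):
    p=CAP[col]
    movel([*p,HI],rot(PY),max_speed=250)
    g=movel([*p,LO],max_speed=90,guard=12);st("down %s"%g)
    if g: raise SystemExit("guard")
    clamp();st("clamped")
    movel([*p,HI],max_speed=120);st("lifted")
E
python3 - <<'E'
from r import *
from h import *
pick("yellow")
p=slot("yellow")
movel([*p,HI],rot(MY),max_speed=220);st("over")
for n in("wrist","top","side"):
    c=camera(n);cv2.imwrite(f"pics/{n}2.png",c["image"]);np.savez(f"pics/{n}2.npz",**c)
E
python3 - <<'E'
import cv2,numpy as np
a=[cv2.resize(cv2.imread(f"pics/{n}2.png"),(400,300)) for n in("wrist","top","side")]
cv2.imwrite("pics/m2.png",np.vstack([np.hstack(a[:2]),np.hstack([a[2],a[2]*0])]))
E
```

```text
down False t4.5 [ 516.9 -119.6   53.5] gap 85.1 [-0.1  0.1  0.8]
clamped t5.0 [ 516.8 -119.7   53.3] gap 34.9 [-0.2  0.8  7.3]
lifted t6.1 [ 516.3 -119.5  169.4] gap 34.9 [ 1.  -0.5 -0.8]
over t7.5 [502.2 141.8 170. ] gap 34.5 [-0.3 -0.7 -1.4]
```

View pics/m2.png

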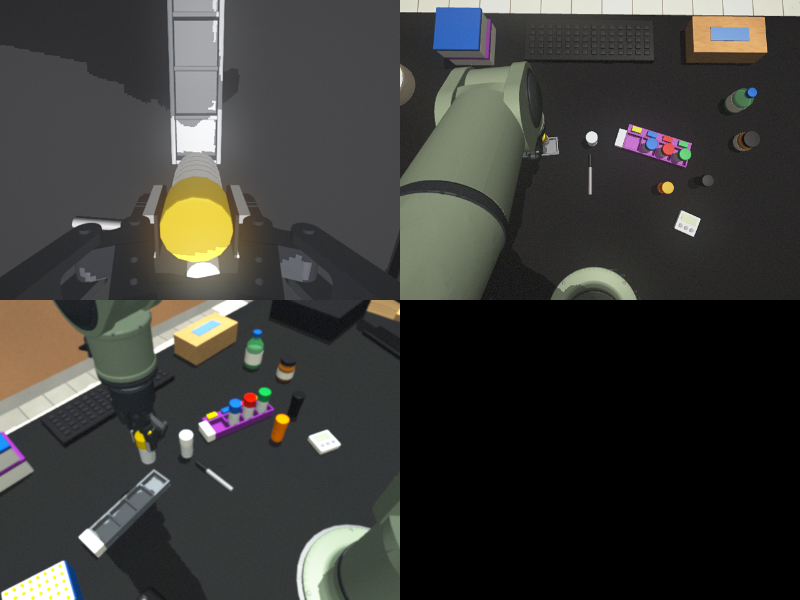

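Yellow hangs upright between the fingers, and the metal rack lies straight ahead in the wrist view. I'll check the rack pose from the wrist depth, then place.

```bash
python3 - <<'E'
from h import *
from r import MO,MY
c=np.load("pics/wrist2.npz");W=cloud(c);z=W[...,2];H=W[...,:2]-MO
x=H[...,0]*np.cos(MY)+H[...,1]*np.sin(MY);y=-H[...,0]*np.sin(MY)+H[...,1]*np.cos(MY)
m=(z>22)&(z<29)&(abs(x)<40)&(abs(y)<112)
print("z",np.median(z[m]),"y",np.percentile(y[m],[.5,99.5]))
for a in range(-100,100,25):
    k=m&(y>a)&(y<a+25);
    if k.sum()>30: print(a,np.percentile(x[k],[1,99]).round(1),k.sum())
k=m&(abs(x)<18)
h,e=np.histogram(y[k],bins=np.arange(-112,113,2.));print([(int(b),int(n)) for b,n in zip(e,h) if n>8])
E
```

```text
z 26.26652608842022 y [-104.34757673   60.7349824 ]
-100 [-28.5  27.3] 510
-75 [-28.3  27.1] 1085
-50 [-28.4  27.1] 597
-25 [-28.4  27.1] 1122
0 [-28.5  27.1] 760
25 [-28.5  27. ] 1270
50 [-28.4  27.2] 605
[(-56, 104), (-54, 149), (-52, 171), (-6, 55), (-4, 167), (-2, 166), (0, 58), (46, 195), (48, 222), (50, 182)]
```

The wrist camera's rack pose is within 2.5 mm of mine, with the same bias as at the caps. I'll apply half of it and place.

```bash
sed -i 's/^MO=np.array(\[495.2,219.3\])/MO=np.array([494.8,218.1])/' r.py
cat >> r.py <<'E'
def place(col):
    p=slot(col)
    movel([*p,HI],rot(MY),max_speed=220)
    g=movel([*p,70],max_speed=100,guard=12);st("over rim %s"%g)
    if g: raise SystemExit("guard early")
    wait(0.3)
    g=movel([*p,LO-1],max_speed=25,guard=6);st("floor %s"%g)
    z=read_state()["eef_pos"][2]
    if z>58: raise SystemExit("too high")
    open_gripper();st("open")
    movel([*p,HI],max_speed=150)
E
python3 - <<'E'
from r import *
from h import *
place("yellow")
p=slot("yellow")
movel([p[0],-20,HI],rot(PY),max_speed=250)
for n in("top","side"):
    c=camera(n);cv2.imwrite(f"pics/{n}3.png",c["image"]);np.savez(f"pics/{n}3.npz",**c)
a=[cv2.resize(cv2.imread(f"pics/{n}3.png")[150:420,:480],(400,225)) for n in("top","side")]
cv2.imwrite("pics/m3.png",np.hstack(a))
st("end")
E
```

```text
over rim False t9.0 [502.  142.   70.5] gap 34.8 [ 0.8  0.3 -0.7]
floor True t10.0 [501.6 141.9  53.2] gap 34.9 [-1.1  0.4 10.1]
open t10.5 [501.2 141.8  53. ] gap 85.4 [-0.   0.4 -0.3]
end t12.4 [501.6 -18.9 169.7] gap 85.7 [0.3 0.2 0.4]
```

View pics/m3.png

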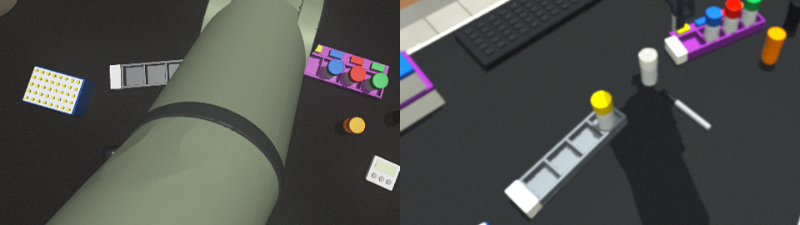

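Yellow stands upright in the pocket farthest from the white end, and floor contact came at the expected height. Blue is next.

```bash
cat >> r.py <<'E'
def snap(k):
    from h import cv2
    for n in("top","side"):
        c=camera(n);cv2.imwrite(f"pics/{n}{k}.png",c["image"]);np.savez(f"pics/{n}{k}.npz",**c)
E
python3 - <<'E'
from r import *
pick("blue")
if not 33<read_state()["finger_gap"]<38: raise SystemExit("grip?")
place("blue")
p=slot("blue");movel([501,-20,HI],rot(PY),max_speed=250);snap(4);st("end")
E
```

```text
down False t14.6 [ 501.9 -168.2   53.4] gap 85.6 [-0.2  0.6  0.5]
clamped t15.1 [ 501.7 -168.1   53.3] gap 34.8 [-1.2  1.2  6.3]
lifted t16.2 [ 501.3 -167.9  169.4] gap 34.4 [ 0.7  0.3 -0.6]
over rim False t19.1 [497.4 192.8  70.5] gap 34.8 [-0.   0.2  0.1]
floor True t20.1 [497.  192.6  53.2] gap 34.1 [-1.6 -0.1 10.2]
open t20.6 [496.7 192.6  53. ] gap 85.4 [ 0.8 -0.2 -0.1]
end t22.7 [501.  -18.6 169.8] gap 85.5 [-0.3  0.9  0.5]
```

View pics/side4.png

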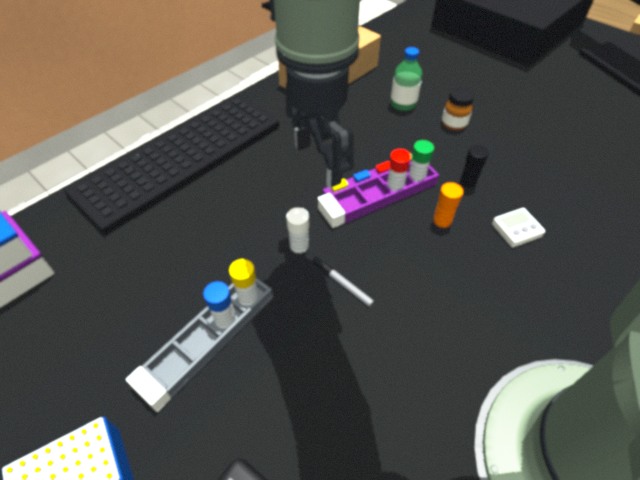

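Blue (217,300) and yellow (242,275) both stand in the right pockets. The other vials and objects haven't moved. Red is next.

```bash
python3 - <<'E'
from r import *
pick("red")
if not 33<read_state()["finger_gap"]<38: raise SystemExit("grip?")
place("red")
movel([501,-20,HI],rot(PY),max_speed=250);snap(5);st("end")
E
```

```text
down False t25.1 [ 486.8 -216.9   53.4] gap 85.3 [ 0.6 -0.1 -0.6]
clamped t25.6 [ 486.8 -216.8   53.3] gap 34.9 [-1.5  0.3  7.2]
lifted t26.7 [ 486.3 -216.6  169.4] gap 34.6 [-0.7 -0.1 -0.8]
over rim False t30.1 [492.8 243.6  70.5] gap 34.6 [ 0.6  1.1 -0.5]
floor True t31.0 [492.4 243.4  53.3] gap 34.7 [-0.7 -0.3 10.9]
open t31.6 [492.1 243.4  53. ] gap 85.5 [0.4 0.4 0.3]
end t33.8 [501.  -18.8 169.9] gap 85.2 [-0.3  0.1  0.1]
```

View pics/side5.png

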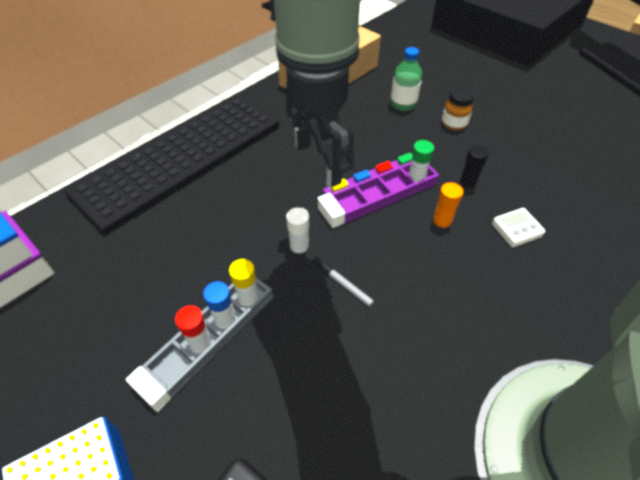

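Red (190,330) is placed. Before green, I'll check the clearance to the black look-alike.

```bash
python3 - <<'E'
from h import *
from r import CAP,PY
for n in("top0","side0"):
    c=np.load(f"pics/{n}.npz");W=cloud(c);z=W[...,2];g=CAP["green"]
    dx=W[...,0]-g[0];dy=W[...,1]-g[1]
    x=dx*np.cos(PY)+dy*np.sin(PY);y=-dx*np.sin(PY)+dy*np.cos(PY)
    m=(z>40)&(z<130)&(abs(x)<130)&(abs(y)<140)&(x<-25)
    m=m.astype(np.uint8);nl,lab,s,_=cv2.connectedComponentsWithStats(m)
    for i in range(1,nl):
        if s[i,4]>30:
            k=lab==i;print(n,"x",x[k].min().round(),x[k].max().round(),"y",y[k].min().round(),y[k].max().round(),"ztop",z[k].max().round())
    k=(z>80)&(z<92)&(abs(x)<25)&(abs(y)<25);print(" green",x[k].mean().round(1),y[k].mean().round(1))
E
```

```text
top0 x -72.0 -36.0 y -102.0 -66.0 ztop 83.0
top0 x -127.0 -92.0 y 5.0 40.0 ztop 84.0
 green -1.2 1.0
side0 x -71.0 -35.0 y -103.0 -65.0 ztop 83.0
side0 x -126.0 -90.0 y 4.0 40.0 ztop 82.0
 green -1.0 2.4
```

The black vial is at least 65 mm along the row and the orange one at least 90 mm across, so the ±57 mm fingers clear both.

```bash
python3 - <<'E'
from r import *
pick("green")
if not 33<read_state()["finger_gap"]<38: raise SystemExit("grip?")
place("green")
movel([501,-20,HI+20],rot(PY),max_speed=250)
goto_joints([-1.202,0.521,-0.036,1.599,0.021,1.021,-0.113])
snap(6);st("end")
E
cp pics/side6.png pics/side6v.png
```

```text
down False t36.4 [ 471.7 -265.5   53.5] gap 85.3 [-0.6  0.1  0.5]
clamped t36.9 [ 471.5 -265.4   53.3] gap 34.7 [-0.7  0.4  6.2]
lifted t38.1 [ 471.1 -265.2  169.4] gap 34.6 [-0.6  0.1 -1. ]
over rim False t41.9 [488.2 294.5  70.5] gap 34.7 [-0.1 -0.3 -1. ]
floor True t42.8 [487.8 294.1  53.3] gap 34.8 [-0.6 -0.5  7.6]
open t43.4 [487.5 294.   53. ] gap 85.6 [ 1.3 -0.4 -0. ]
end t48.1 [266.8 565.4 231.7] gap 85.1 [0.5 0.1 0.1]
```

View pics/side6.png

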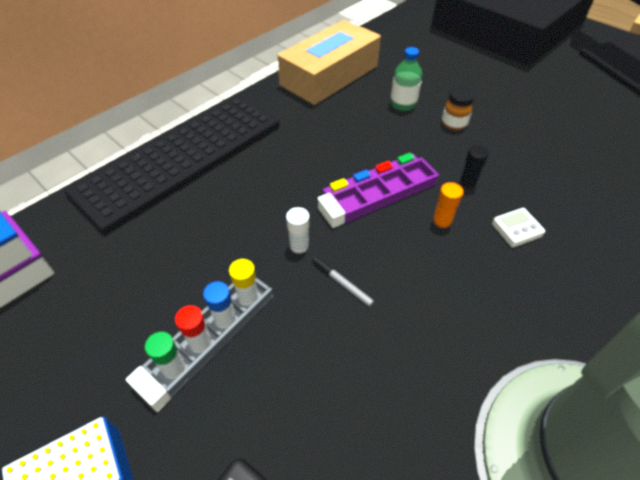

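```bash
python3 - <<'E'
from h import *
from r import MO,MY,SLOT
HUE["blue"]=107
for n in("top6","side6"):
    c=np.load(f"pics/{n}.npz");W=cloud(c);z=W[...,2];H=W[...,:2]-MO
    x=H[...,0]*np.cos(MY)+H[...,1]*np.sin(MY);y=-H[...,0]*np.sin(MY)+H[...,1]*np.cos(MY)
    for col,s in SLOT.items():
        k=(z>75)&(z<100)&(abs(x)<28)&(abs(y-s)<25.5)
        t=k&(z>82)
        if t.sum()>20:print(n,col,t.sum(),"dx %.1f dy %.1f top %.1f"%(x[t].mean(),y[t].mean()-s,np.median(z[t])),"colour",np.median(c["image"][t],0))
E
```

```text
top6 yellow 292 dx 0.0 dy 0.2 top 85.7 colour [ 71. 231. 229.]
top6 blue 297 dx -0.1 dy -0.4 top 85.8 colour [212. 123.  70.]
top6 red 297 dx -0.2 dy -0.5 top 85.8 colour [ 59.  67. 229.]
top6 green 302 dx -0.2 dy -0.9 top 86.2 colour [ 95. 177.  73.]
side6 yellow 402 dx 0.1 dy 1.0 top 85.7 colour [  0. 255. 255.]
side6 blue 448 dx -0.2 dy 0.5 top 85.5 colour [254. 160.  50.]
side6 red 492 dx -0.2 dy 0.2 top 85.5 colour [ 30.  50. 255.]
side6 green 556 dx -0.4 dy -0.2 top 85.6 colour [115. 241.  50.]
```

View pics/top6.png

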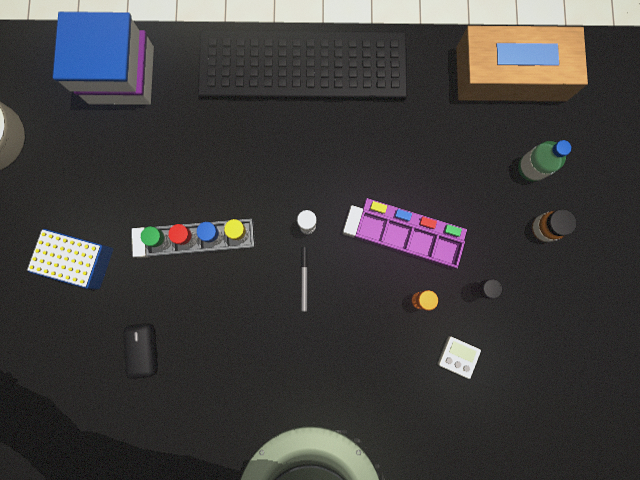

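All four vials stand centred, with cap tops at 86 mm. From the white end the order is green (150,237), red, blue, yellow (234,229). Nothing else in the scene has moved.

```bash
python3 -c "
from workcell import *
finish_job()"
```

```text
the job is handed in; nothing more can be done
```

The four vials are now in the metal rack in reverse order, and I handed the job in at about 48 s on the robot's clock. From the metal rack's white end they stand green, red, blue, yellow; in the purple rack the order was yellow, blue, red, green.

- **Final position check:** The top and side cameras both put every cap within about 1 mm of its pocket centre. The cap tops are at 85.5–86.2 mm, where 86 mm means the vial stands flat on the floor.
- **Contact and release:** Each vial was lowered until a force guard stopped the arm, at the expected floor height. The gripper is open and the arm is back at its start pose. The tags and the look-alikes have not moved.
- **Disagreement:** The wrist camera placed the caps and the metal rack about 2.5 mm further along −y than the other cameras did. I used the midpoint, well within the 7 mm of pocket clearance, and saw no contact during any placing except at the floor.

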